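# Set the tincture flow regulator and lock the guard over it

### The job

Turn the regulator's black knob clockwise until its pointer lines up with the raised tab on the brass ring around the dial. Then slide the steel locking guard along its channels fully home over the knob, so that the setting cannot be knocked, and let go. Leave the pointer on the tab and do not disturb the bottle, jar or book.

Things in the scene. Friction and masses are not known exactly. Their poses are not given: they have to be found in the camera images.
- regulator: Flow regulator fixed to the bench: grey block 150 mm (x) by 280 mm (y), 26 mm high; origin under its centre, z up. Dial and knob at x 0, y -60 mm; the guard waits on the +y half and slides towards -y in two channels (x = +-55 mm, 34 mm high) ending in two dark keepers at y -128 mm, 46 mm high. Brass pipe stubs stick out of the long sides up to 30 mm, under 31 mm high.
- knob_grip (a point): On the knob's vertical axis at mid height of its grip bar, 60 mm above the bench. Black bar 60 mm long, 16 wide, 38 tall (41 to 79 mm above the bench) on a round skirt 52 mm across (top 41 mm). The frame turns with the knob: x runs along the bar towards the pointer, z up. Pinch the bar across its width from above.
- pointer_tip (a point): Tip of the pointer, a narrow low nose (5 mm wide) with a white line that sticks out at one end of the knob's bar, 41 mm from the knob axis and 37 mm above the bench; it turns with the knob. A white line on top of the bar lies on the same end.
- mark (a point): The setting: inner end of the one raised dark steel tab (8 mm wide, 12 long radially, top 40 mm above the bench) on the fixed brass ring round the dial; 41 mm from the knob axis, 37 mm above the bench. The pointer is set when its tip is here. The ring stands differently each time; the thin black ticks are only graduations.
- knob (a joint): Knob angle in rad, 0 to 2.6, growing as it turns clockwise seen from above. At 0 the pointer points along the regulator's -x; at pi/2 it points along +y. It starts between 0.1 and 0.6; the tab always lies farther clockwise, by 0.6 to 1.9 rad. It stays where it is left (friction 0.08 N m).
- guard_grip (a point): Centre of the guard's black grip fin, 116 mm above the bench: fin 62 mm long (regulator's y), 14 thick (x), 36 tall (96 to 132 mm up). Axes as the regulator's. Pinch it across its thickness from above. Guard: open steel cage 115 (x) by 80 mm (y), top 96 mm up, open below and at both ends, its runners 25 mm longer towards -y; it passes over the knob untouched at any knob angle.
- guard (a joint): Guard travel in m: it starts open, between 0 and 0.02, and grows as the guard slides towards the regulator's -y; at 0.145 it stands on its end stop, centred over the knob (fully home). About 2 N of friction; it stays where it is left.
- bottle: Amber glass bottle, 68 mm across, 165 mm high, standing loose beyond the guard end of the regulator. Origin under its centre.
- jar: Amber glass jar, 76 mm across, 95 mm high, standing loose beyond the knob end of the regulator. Origin under its centre.
- book: Blue closed book, 156 by 216 by 27 mm, lying loose on the bench to the left. Origin under its centre.

How it is judged:
By the outcome, as a careful person would: the job done as asked, in the order asked, and still so for the second after the job is handed in, with the robot touching nothing.
It also fails if it takes over 51 s, if anything falls off the work surface, if the arm or the gripper's body presses on something with over 40 N, if the wrist force passes 120 N, or if a joint passes its speed limit or range.

### The arm

A 6-joint arm with a two-finger parallel gripper is mounted at the origin on the work surface. World frame = base frame: x ahead of the robot, y to its left, z up, the work surface at z = 0. Lengths are in m, angles in rad, forces in N, time in s.
With the tool pointing down it reaches from about 0.325 to 0.925 m from the base axis. Payload 3.1 kg.
Tool frame: the origin (TCP) lies midway between the tips of the shut fingers; the grasp point (between the pads) lies 19 mm behind it; z points along the fingers, y is the line along which they close (so a half turn about z gives the same grasp; the last joint's range is limited). The gripper opens to 85 mm and grips with 20 to 120 N. Pads are 22 mm wide; open, the fingers measure 114 mm over their backs; the gripper's body (76 mm by 85 mm) begins 54 mm behind the grasp point. The pads swing forward as they close: fully open they stand 13 mm farther back than shut.
Start: joints at [0.993, 0.217, 1.613, -0, 1.311, -0.112], TCP at [0.281, 0.558, 0.231] pointing down, gripper open.
Joint ranges: [-2.75, 2.75], [-0.78, 2.1], [0.31, 2.55], [-1.13, 4.27], [0.13, 2.63], [-2.58, 2.58]. Speed limits (rad/s): [2.79, 2.79, 3.14, 3.14, 3.14, 3.14].

### API

Orientations are given as a rotation vector (axis times angle).
In Python, from cell import r gives the robot as it stands.
- The arm moves only by the tool drive_tool, never from a script. Its argument "steps" is a list of rows, each a list of 4 numbers: the shift along the tool's x, y, z in cm, then the turn about the tool's z in degrees. In form: [[x, y, z, yaw], ...]. A call has exactly 10 rows; each row shifts and turns the commanded pose from where the row before left it, along the tool's axes as they then stand; what a row does not reach is not made up. A row lasts 1/12 s, in which the tool goes at most 41.7 mm and 7.16 degrees, less where a joint would pass 70% of its speed; a pose out of reach is approached as far as the arm can. A call with a gripper value outside its range is refused whole. "fingers" is the closure, from 0 (fully open) to 1 (shut), set as the call begins (left out, the last holds). The fingers move at their own pace and stop on an object; the grip force is fixed at half the most. Time passes only in rows, so rows that do not move let the fingers close, or fill a call up. It gives the time, the measured TCP pose, the force, the opening and the grip force at its end, in the units of the state.
- r.observe(): the state, without advancing time (a new reading comes with each control period).
- r.snapshot(name): name is "scene" or "top" or "wrist"; returns a dict with "img" (420x560x3 uint8, blue, green, red), "depth" (420x560 float32, m along the optical axis (not along the pixel's ray), 0 where there is no reading), "fx", "fy", "cx", "cy" (pixels), "k1" (the pictures are not rectified: a ray, as slopes to the right and down, at radius r is drawn at 1 + k1 r^2 times it, then the intrinsics apply), "R" (3x3) and "t" (3): a world point X has camera coordinates R X + t. Camera axes: x right, y down, z forward; pixel columns grow to the right and rows downward; lengths in m; the calibration is good to about 2 mm. A picture is of the moment at which its call begins.
- r.sign_off(): hands the job in; it is judged then, once.
Trained networks look in the newest picture that a camera, given by its name, has taken for a name from the list of things; names that differ only in an ending like _2 or _b are one class to them, and where a whole thing is asked for, a point or a joint stands for the part that bears it (a point fixed in the world has none). Each returns a list of dicts, best first, with "p" (0 to 1); they miss things now and then, are a little off and sometimes report something else, mostly with a low value. They report only what shows in the picture. A call takes as long as a camera call.
- r.boxes_of(camera, thing): "extent" ([left, top, right, bottom] in pixels, round what is visible of it).
- r.trace(camera, thing): "region" (420x560 bool, what is visible of it) and "extent" ([left, top, right, bottom] in pixels, round what is visible of it).
The state is a dict: "t": time; "joint_pos": joint angles; "dq": joint speeds; "joint_efforts": joint torques, N m; "ee_pos": TCP position; "orientation": TCP orientation; "ft_force": force on the tool from outside, world axes, zero at the start; "moment": the same for the moment, N m; "width": opening from 0.0 (shut) to 1.0 (fully open); "finger_force": force on a finger pad.
Only numpy, scipy, OpenCV 4.12 (cv2) and the standard library are available. Lean on these libraries where they do the work, as an engineer would, in place of code of your own. Each camera call takes 0.05 s, during which the arm holds its last target. There are 200 camera calls.

## Working session

There is one attempt and no reset: what is moved stays moved. The work goes in short steps, Python scripts to look and compute and a tool call to move; the robot and the scene stay as the last step left them, time stands still between calls to the robot, and variables do not carry over. Pictures are saved under pics/ and viewed, at most 10 in all, crops included, and the job is handed in when it is done.

Besides the shell and the picture viewer there is one more tool, called after ">>>" by a JSON object that holds its "name" and its "arguments". drive_tool: Moves the arm, as the interface text tells. Its arguments: {"type":"object","properties":{"steps":{"type":"array","items":{"type":"array","items":{"type":"number"}}},"fingers":{"type":"number"}},"required":["steps"]}

```bash
mkdir -p pics; ls
cat > h.py <<'E'
import numpy as np,cv2
from cell import r
def world(s,u,v,d=None,z=None):
    a=np.array([(u-s["cx"])/s["fx"],(v-s["cy"])/s["fy"]]);b=a.copy()
    for _ in range(20): b=a/(1+s["k1"]*(b@b))
    R=np.array(s["R"]);t=np.array(s["t"]);c=-R.T@t
    ray=R.T@np.array([b[0],b[1],1.])
    if d is None: d=(z-c[2])/ray[2]
    return c+ray*d
def proj(s,X):
    c=np.array(s["R"])@X+s["t"];b=c[:2]/c[2];b=b*(1+s["k1"]*(b@b))
    return b*[s["fx"],s["fy"]]+[s["cx"],s["cy"]]
E
python3 - <<'E'
from h import *
s=r.snapshot("top");cv2.imwrite("pics/top0.png",s["img"])
for n in ["regulator","knob_grip","pointer_tip","mark","guard_grip","bottle","jar","book"]:
    for q in r.trace("top",n)[:2]:
        m=q["region"];v,u=np.nonzero(m);d=s["depth"][m]
        ok=d>0
        P=world(s,u.mean(),v.mean(),np.median(d[ok])) if ok.any() else None
        print(n,round(q["p"],2),np.round(q["extent"]),P)
w=r.snapshot("scene");cv2.imwrite("pics/sc0.png",w["img"])
print(r.observe()["orientation"])
E
```

```text
pics
regulator 0.67 [240. 177. 352. 264.] [0.56517499 0.10869344 0.03099455]
knob_grip 0.54 [310. 202. 324. 225.] [0.58723019 0.05180792 0.05079831]
pointer_tip 0.59 [309. 197. 328. 228.] [0.58708064 0.05108193 0.04642179]
mark 0.8 [303. 196. 335. 225.] [0.60157977 0.04401886 0.03401569]
guard_grip 0.78 [255. 202. 305. 254.] [0.5474685  0.16842059 0.09758745]
bottle 0.58 [193. 224. 225. 255.] [0.50779711 0.33072436 0.11581707]
jar 0.66 [358. 178. 393. 206.] [ 0.64119729 -0.09227527  0.09350294]
jar 0.34 [ 78. 212. 173. 295.] [0.46314954 0.56513842 0.02820134]
book 0.87 [ 78. 214. 172. 293.] [0.46317824 0.56503808 0.02830421]
book 0.18 [255. 200. 299. 257.] [0.54458837 0.17318176 0.09885452]
[-7.25056933e-01 -3.05676806e+00  6.36739521e-05]
```

View pics/top0.png

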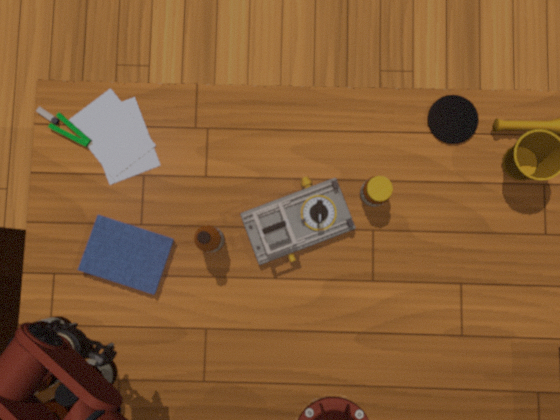

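View pics/sc0.png

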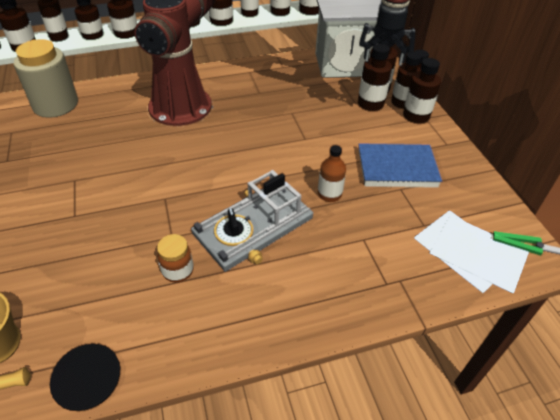

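Top view: the regulator is at about (300,222), yawed about 20°. Its knob is at (319,212), the guard fin at (275,228), the bottle at (208,238) and the jar at (378,190). Next I'll move above it for a closer look.

>>> {"name": "drive_tool", "arguments": {"steps": [[-2.2, -1.5, -0.4, 0], [-2.2, -1.5, -0.4, 0], [-2.2, -1.5, -0.4, 0], [-2.2, -1.5, -0.4, 0], [-2.2, -1.5, -0.4, 0], [-2.2, -1.5, -0.4, 0], [-2.2, -1.5, -0.4, 0], [-2.2, -1.5, -0.4, 0], [-2.2, -1.5, -0.4, 0], [-2.2, -1.5, -0.4, 0]]}}

```text
t: 1.33
ee_pos: [0.4104, 0.3245, 0.2718]
orientation: [0.725, 3.056, 0.001]
ft_force: [0.3, -0.3, 0.5]
width: 0.994
finger_force: 0.0
```

>>> {"name": "drive_tool", "arguments": {"steps": [[-2.2, -1.5, -0.4, 0], [-2.2, -1.5, -0.4, 0], [-2.2, -1.5, -0.4, 0], [-2.2, -1.5, -0.4, 0], [-2.2, -1.5, -0.4, 0], [-2.2, -1.5, -0.4, 0], [-2.2, -1.5, -0.4, 0], [-2.2, -1.5, -0.4, 0], [-2.2, -1.5, -0.4, 0], [0, 0, 0, 0]]}}

```text
t: 2.17
ee_pos: [0.5286, 0.1123, 0.3085]
orientation: [0.731, 3.051, -0.002]
ft_force: [0.8, 0.3, 0.4]
width: 1.001
finger_force: 0.0
```

Run:
```python
from h import *
s=r.snapshot("wrist");cv2.imwrite("pics/w0.png",s["img"]);np.savez("w0.npz",**s)
o=r.observe();print(o["t"],o["ee_pos"],o["orientation"],-s["R"].T@s["t"])
for n in ["regulator","knob_grip","pointer_tip","mark","guard_grip"]:
    for q in r.trace("wrist",n)[:1]:
        m=q["region"];v,u=np.nonzero(m);d=s["depth"][m];ok=d>0
        print(n,round(q["p"],2),np.round(q["extent"]),world(s,u.mean(),v.mean(),np.median(d[ok])) if ok.any() else None)
```

```text
2.2167 [0.52736396 0.11420537 0.30797817] [7.30334110e-01 3.05408206e+00 2.76317261e-04] [0.45258176 0.14925576 0.45092205]
regulator 0.93 [185.  73. 404. 292.] [0.55204823 0.12114764 0.03657621]
knob_grip 0.91 [241. 201. 277. 261.] [0.58071195 0.05425986 0.06299307]
mark 0.76 [227. 194. 294. 260.] [0.57690923 0.05059433 0.03458095]
guard_grip 0.85 [256. 103. 394. 222.] [0.53581006 0.16623889 0.09831744]
```

View pics/w0.png

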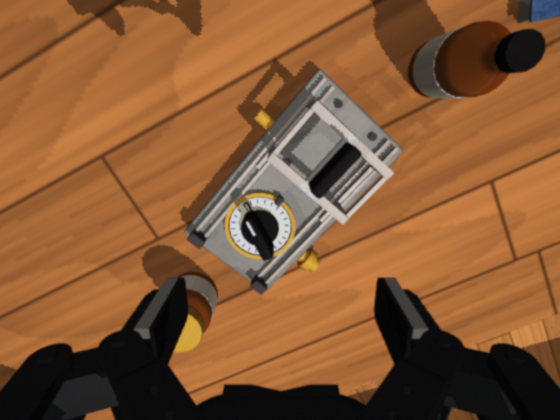

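Wrist view: the dial is at (260,226). The bar's white line points up-left to about (247,207), and a dark tab shows near (280,198). The guard fin is at (335,170). I'll crop in to confirm and compute angles.

Run:
```python
from h import *
s=dict(np.load("w0.npz"))
im=s["img"][180:275,210:310];cv2.imwrite("pics/w0c.png",cv2.resize(im,None,fx=6,fy=6,interpolation=cv2.INTER_CUBIC))
for c in [(203,236),(258,282),(318,72),(400,150)]: print(c,world(s,*c,s["depth"][c[1],c[0]]))
# brass ring ellipse: yellow pixels near the dial, at z~.034
hsv=cv2.cvtColor(s["img"],cv2.COLOR_BGR2HSV);m=cv2.inRange(hsv,(15,120,90),(35,255,255))
m[:185]=0;m[265:]=0;m[:,:218]=0;m[:,300:]=0
v,u=np.nonzero(m);h=cv2.convexHull(np.c_[u,v].astype(np.float32))[:,0]
W=np.array([world(s,a,b,z=.035)[:2] for a,b in h]).astype(np.float32);print(len(u),cv2.fitEllipse(W),np.median(s["depth"][m>0]),world(s,279,199,s["depth"][199,279]))
```

```text
(203, 236) [ 0.56231008 -0.02607319  0.03486212]
(258, 282) [0.65423708 0.01098283 0.04603837]
(318, 72) [0.44537896 0.20233981 0.02675721]
(400, 150) [0.57662116 0.25753921 0.02553159]
741 ((0.5946136713027954, 0.05395055562257767), (0.09509394317865372, 0.12236090749502182), 110.52996063232422) 0.44641122 [0.5610948  0.0914838  0.03951356]
```

View pics/w0c.png

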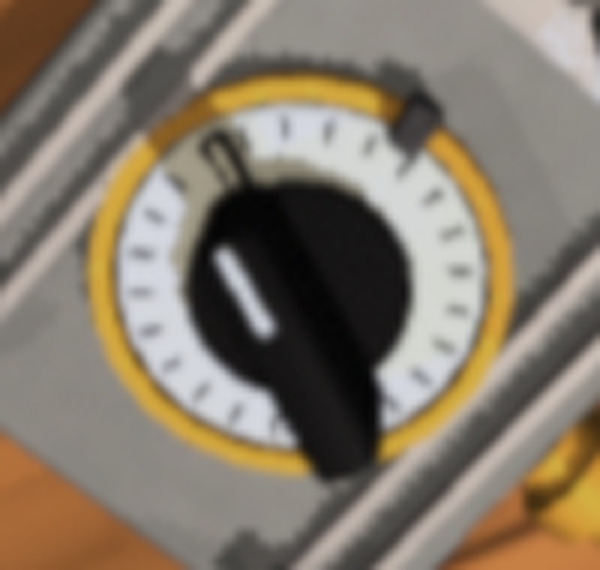

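Run:
```python
from h import *
s=dict(np.load("w0.npz"));f=lambda x,y,z:world(s,210+x/6-.4,180+y/6-.4,z=z)
c=np.mean([f(88,272,.034),f(517,265,.034),f(300,72,.034),f(300,475,.034)],0)
ang=lambda a:np.degrees(np.arctan2(*(a-c)[[1,0]]))%360
p=f(215,135,.037);b=f(238,185,.037);ti=f(403,148,.040);to=f(430,95,.040)
print("c",c,"ptr",p,ang(p),ang(b),np.hypot(*(p-c)[:2]),"tab",ang(ti),np.hypot(*(ti-c)[:2]),ang(to),np.hypot(*(to-c)[:2]))
w1,w2=f(222,250,.079),f(268,333,.079);print("white",w1,w2,ang(w1))
# fin top at z .132 and yaw: dark depth-high pixels
V,U=np.mgrid[90:230,240:400];P=np.array([world(s,u,v,s["depth"][v,u]) for u,v in zip(U.ravel(),V.ravel())])
k=P[np.abs(P[:,2]-.132)<.006][:,:2];print("fin",len(k),cv2.minAreaRect(k.astype(np.float32)))
V,U=np.mgrid[190:270,225:295];P=np.array([world(s,u,v,s["depth"][v,u]) for u,v in zip(U.ravel(),V.ravel())])
k=P[np.abs(P[:,2]-.079)<.006][:,:2];print("bar",len(k),cv2.minAreaRect(k.astype(np.float32)))
V,U=np.mgrid[60:300,180:410];P=np.array([world(s,u,v,s["depth"][v,u]) for u,v in zip(U.ravel(),V.ravel())])
k=P[(np.abs(P[:,2]-.030)<.008)][:,:2];k=k[np.hypot(*(k-[.566,.108]).T)<.17];print("reg",cv2.minAreaRect(k.astype(np.float32)))
k=P[np.abs(P[:,2]-.096)<.004][:,:2];print("cage",cv2.minAreaRect(k.astype(np.float32)))
```

```text
c [0.58401728 0.05049805 0.034     ] ptr [0.54556405 0.04981121 0.037     ] 181.02328531360928 183.8422502584616 0.03845935604812862 tab 117.05412130126273 0.03950436829249644 119.56475908446399 0.052733121506333955
white [0.55795081 0.04945613 0.079     ] [0.57803835 0.04910134 0.079     ] 182.28899358841295
fin 894 ((0.5378062129020691, 0.1661301851272583), (0.014432346448302269, 0.062013156712055206), 22.027807235717773)
bar 577 ((0.5850375890731812, 0.049322016537189484), (0.016354592517018318, 0.05958127975463867), 89.77100372314453)
reg ((0.565221905708313, 0.10742995142936707), (0.18751290440559387, 0.2903735637664795), 29.109893798828125)
cage ((0.5380139946937561, 0.16629013419151306), (0.1153251901268959, 0.08004828542470932), 22.13422393798828)
```

>>> {"name": "drive_tool", "arguments": {"steps": [[0, 0, 0, -6.7], [0, 0, 0, -6.7], [0, 0, 0, -6.7], [0, 0, 0, -6.6], [-2.9, -3.3, 0, 0], [-2.9, -3.2, 0, 0], [0, 0, 3, 0], [0, 0, 3, 0], [0, 0, 0, 0], [0, 0, 0, 0]]}}

```text
t: 3.3
ee_pos: [0.5796, 0.0548, 0.2449]
orientation: [0.002, -3.136, -0.001]
ft_force: [-0.4, 0.6, -0.3]
width: 1.0
finger_force: 0.0
```

Run:
```python
from h import *
o=r.observe();v=o["orientation"];print(o["ee_pos"],v,2*np.degrees(np.arctan2(v[1],v[0])),o["joint_pos"])
```

```text
[0.57958223 0.05476722 0.24486649] [ 2.19043624e-03 -3.13559135e+00 -5.04674390e-04] -179.91994956137015 [-2.64019809e-02  1.19435153e-01  1.69913956e+00  1.63951908e-04
  1.32902497e+00 -1.59863518e+00]
```

>>> {"name": "drive_tool", "arguments": {"steps": [[-0.5, -0.5, 2, 0], [0, 0, 2.5, 0], [0, 0, 2.5, 0], [0, 0, 2.5, 0], [0, 0, 2, 0], [0, 0, 1.5, 0], [0, 0, 0.8, 0], [0, 0, 0, 0], [0, 0, 0, 0], [0, 0, 0, 0]]}}

```text
t: 4.13
ee_pos: [0.5884, 0.0492, 0.1117]
orientation: [-0.001, 3.138, -0.0]
ft_force: [0.2, 0.2, 1.0]
width: 1.002
finger_force: 0.0
```

>>> {"name": "drive_tool", "arguments": {"steps": [[0.3, 0, 1, 0], [0, 0, 1, 0], [0, 0, 1, 0], [0, 0, 1, 0], [0, 0, 1, 0], [0, 0, 0.7, 0], [0, 0, 0.5, 0], [0, 0, 0, 0], [0, 0, 0, 0], [0, 0, 0, 0]]}}

```text
t: 4.97
ee_pos: [0.5842, 0.0489, 0.0477]
orientation: [-0.0, 3.141, -0.0]
ft_force: [-0.1, -0.6, -0.3]
width: 0.997
finger_force: 0.0
```

>>> {"name": "drive_tool", "arguments": {"fingers": 1, "steps": [[0, 0, 0, 0], [0, 0, 0, 0], [0, 0, 0, 0], [0, 0, 0, 0], [0, 0, 0, 0], [0, 0, 0, 0], [0, 0, 0, 0], [0, 0, 0, 0], [0, 0, 0, 0], [0, 0, 0, 0]]}}

```text
t: 5.8
ee_pos: [0.5837, 0.0499, 0.0477]
orientation: [-0.0, 3.141, 0.002]
ft_force: [-1.0, 6.4, 3.9]
width: 0.182
finger_force: 59.5
```

Run:
```python
from h import *
o=r.observe();v=o["orientation"];print(o["ee_pos"],v,2*np.degrees(np.arctan2(v[1],v[0])),o["ft_force"],o["moment"],o["width"])
```

```text
[0.58371976 0.04989893 0.04773848] [-1.06256269e-04  3.14148852e+00  2.41660568e-03] 180.0038758924208 [-0.97355439  6.36193382  3.91211068] [ 0.71849961  0.22871819 -0.00473121] 0.18238946600003964
```

>>> {"name": "drive_tool", "arguments": {"steps": [[0, 0, 0, 5], [0, 0, 0, 5], [0, 0, 0, 5], [0, 0, 0, 5], [0, 0, 0, 6], [0, 0, 0, 6], [0, 0, 0, 6], [0, 0, 0, 6], [0, 0, 0, 6], [0, 0, 0, 6]]}}

```text
t: 6.63
ee_pos: [0.5853, 0.053, 0.0478]
orientation: [1.483, 2.769, 0.013]
ft_force: [4.1, 14.7, -0.7]
width: 0.179
finger_force: 59.1
```

>>> {"name": "drive_tool", "arguments": {"steps": [[0, 0, 0, 4], [0, 0, 0, 0], [0, 0, 0, 0], [0, 0, 0, 0], [0, 0, 0, 0], [0, 0, 0, 0], [0, 0, 0, 0], [0, 0, 0, 0], [0, 0, 0, 0], [0, 0, 0, 0]]}}

```text
t: 7.47
ee_pos: [0.5855, 0.0531, 0.0478]
orientation: [1.573, 2.719, 0.013]
ft_force: [3.4, 15.0, -0.4]
width: 0.176
finger_force: 59.1
```

Run:
```python
from h import *
o=r.observe();v=o["orientation"];print(o["ee_pos"],v,2*np.degrees(np.arctan2(v[1],v[0])),o["ft_force"],o["moment"],o["width"])
s=r.snapshot("wrist");np.savez("w1.npz",**s)
c=proj(s,np.array([.585,.0496,.037]));print(c)
x,y=(c-[70,55]).astype(int);x=max(0,min(x,420));y=max(0,min(y,310))
print(x,y);cv2.imwrite("pics/w1.png",cv2.resize(s["img"][y:y+110,x:x+140],None,fx=5,fy=5,interpolation=cv2.INTER_CUBIC))
```

```text
[0.58549456 0.05310717 0.04775598] [1.57261707 2.71911029 0.01335467] 119.91349657308533 [ 3.35118284 14.96215344 -0.39550584] [ 2.02839388 -0.40541467 -0.03373951] 0.17593457463260795
[279.66593951 273.23481332]
209 218
```

View pics/w1.png

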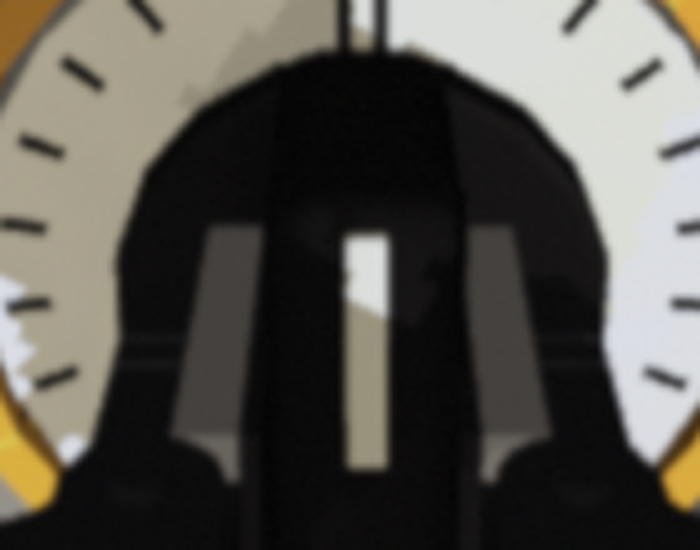

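The pointer now points straight up, at crop x≈365, with the fingers holding the bar. The tab is above this crop, so I'll crop higher.

Run:
```python
from h import *
s=dict(np.load("w1.npz"))
cv2.imwrite("pics/w1b.png",cv2.resize(s["img"][160:235,230:330],None,fx=8,fy=8,interpolation=cv2.INTER_CUBIC))
```

```text
(no output)
```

View pics/w1b.png

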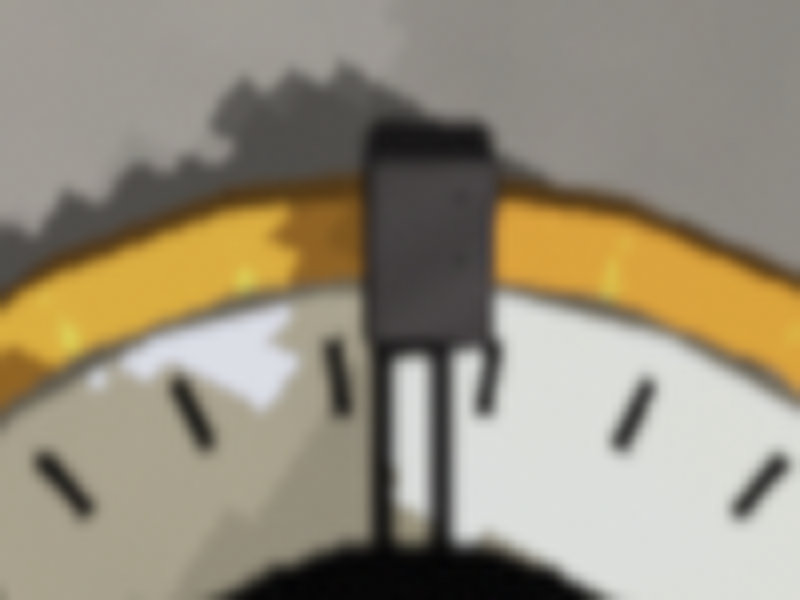

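The pointer centre is at x≈412 and the tab centre at x≈430, with 8 mm spanning about 122 px. That leaves roughly 1.2 mm, or 1.7°, still to go clockwise. I'll turn that and ease the side load.

>>> {"name": "drive_tool", "arguments": {"steps": [[0.1, 0.1, 0, 0.9], [0.1, 0.1, 0, 0.8], [0, 0, 0, 0], [0, 0, 0, 0], [0, 0, 0, 0], [0, 0, 0, 0], [0, 0, 0, 0], [0, 0, 0, 0], [0, 0, 0, 0], [0, 0, 0, 0]]}}

```text
t: 8.35
ee_pos: [0.5856, 0.0533, 0.0477]
orientation: [1.611, 2.696, 0.006]
ft_force: [2.0, 7.3, 1.0]
width: 0.178
finger_force: 59.4
```

Run:
```python
from h import *
o=r.observe();v=o["orientation"];print(o["ee_pos"],v,2*np.degrees(np.arctan2(v[1],v[0])),o["ft_force"],o["moment"])
s=r.snapshot("wrist");np.savez("w2.npz",**s)
g=s["img"][160:235,230:330].astype(int).sum(2)
G=cv2.resize(s["img"][160:235,230:330],None,fx=8,fy=8,interpolation=cv2.INTER_CUBIC).astype(int).sum(2)
def runs(y,th=270):
    d=np.diff(np.r_[0,(G[y,300:560]<th).astype(int),0]);return list(zip(np.nonzero(d==1)[0]+300,np.nonzero(d==-1)[0]+300))
for y in (200,250,300,320,460,500): print(y,runs(y))
```

```text
[0.58560574 0.05330142 0.04774348] [1.61052792 2.69612911 0.00590246] 118.29618350805428 [1.95457742 7.32530418 0.96311991] [ 0.98749799 -0.13904455  0.02828933]
200 [(np.int64(300), np.int64(481)), (np.int64(499), np.int64(560))]
250 [(np.int64(303), np.int64(471))]
300 [(np.int64(341), np.int64(466))]
320 [(np.int64(342), np.int64(465))]
460 [(np.int64(370), np.int64(388)), (np.int64(432), np.int64(446))]
500 [(np.int64(370), np.int64(388)), (np.int64(432), np.int64(446))]
```

>>> {"name": "drive_tool", "arguments": {"steps": [[0.1, 0.1, 0, -0.3], [0.1, 0.05, 0, 0], [0, 0, 0, 0], [0, 0, 0, 0], [0, 0, 0, 0], [0, 0, 0, 0], [0, 0, 0, 0], [0, 0, 0, 0], [0, 0, 0, 0], [0, 0, 0, 0]]}}

```text
t: 9.23
ee_pos: [0.5856, 0.0535, 0.0477]
orientation: [1.602, 2.7, -0.0]
ft_force: [3.1, -2.8, 2.8]
width: 0.176
finger_force: 59.6
```

>>> {"name": "drive_tool", "arguments": {"fingers": 0, "steps": [[0, 0, 0, 0], [0, 0, 0, 0], [0, 0, 0, 0], [0, 0, 0, 0], [0, 0, 0, 0], [0, 0, 0, 0], [0, 0, 0, 0], [0, 0, 0, 0], [0, 0, 0, 0], [0, 0, 0, 0]]}}

```text
t: 10.07
ee_pos: [0.5848, 0.0541, 0.0474]
orientation: [-1.604, -2.701, -0.0]
ft_force: [0.2, 0.5, 2.0]
width: 1.002
finger_force: 0.0
```

Run:
```python
from h import *
o=r.observe();v=o["orientation"];print(o["ee_pos"],v,2*np.degrees(np.arctan2(v[1],v[0])),o["ft_force"])
s=r.snapshot("wrist");np.savez("w3.npz",**s)
C=cv2.resize(s["img"][160:235,230:330],None,fx=8,fy=8,interpolation=cv2.INTER_CUBIC);G=C.astype(int).sum(2);cv2.imwrite("pics/w3.png",C)
def runs(y,th=270):
    d=np.diff(np.r_[0,(G[y,300:560]<th).astype(int),0]);return [(int(a),int(b)) for a,b in zip(np.nonzero(d==1)[0]+300,np.nonzero(d==-1)[0]+300)]
for y in (200,250,300,320,460,500): print(y,runs(y))
```

```text
[0.58481641 0.05410205 0.04735325] [-1.60368794e+00 -2.70144190e+00 -1.03168731e-04] -241.39024967854888 [0.17349604 0.50840977 2.03818256]
200 [(300, 544)]
250 [(331, 483)]
300 [(339, 483)]
320 [(350, 476)]
460 [(376, 397), (438, 457)]
500 [(374, 400), (434, 457)]
```

View pics/w3.png

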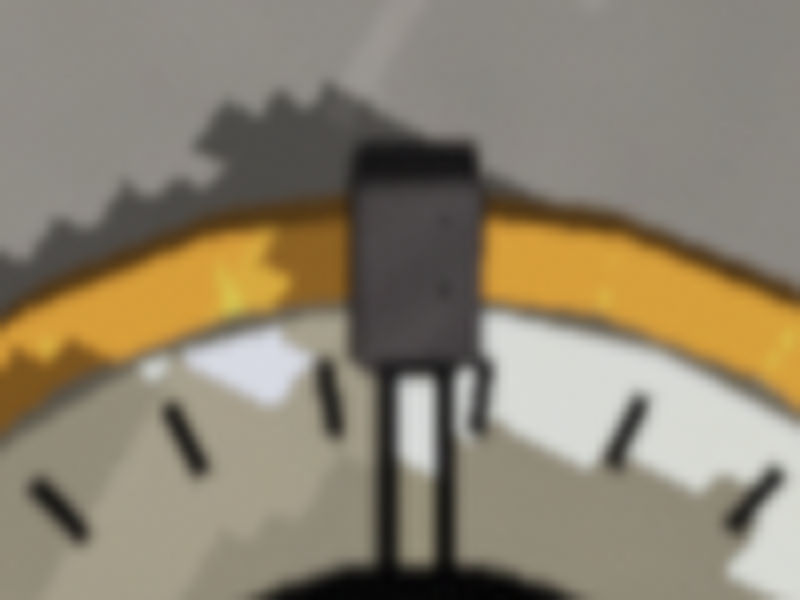

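Released: the pointer centre (416) matches the tab centre (416). Next I'll lift, align with the guard and go above the fin.

>>> {"name": "drive_tool", "arguments": {"steps": [[0, 0, -1, 0], [0, 0, -2, 0], [0, 0, -3, 0], [0, 0, -3, 0], [0, 0, -3, 0], [0, 0, -3, 0], [0, 0, 0, 3.3], [0, 0, 0, 3.2], [0, 0, 0, 0], [0, 0, 0, 0]]}}

```text
t: 10.95
ee_pos: [0.5847, 0.0541, 0.1979]
orientation: [1.752, 2.607, 0.0]
ft_force: [-0.1, 0.1, 1.0]
width: 0.996
finger_force: 0.0
```

>>> {"name": "drive_tool", "arguments": {"steps": [[2, 0, 0, 0], [2, 0, 0, 0], [2, 0, 0, 0], [2, 0, 0, 0], [2, 0, 0, 0], [1.5, 0, 0, 0], [0.8, 0, 0, 0], [0, 0, 0, 0], [0, 0, 0, 0], [0, 0, 0, 0]]}}

```text
t: 11.78
ee_pos: [0.5387, 0.1674, 0.1972]
orientation: [1.754, 2.606, -0.001]
ft_force: [-0.2, 0.1, -0.3]
width: 1.001
finger_force: 0.0
```

Run:
```python
from h import *
o=r.observe();v=o["orientation"];a=2*np.arctan2(v[1],v[0]);print(o["ee_pos"],np.degrees(a)%360)
d=np.array([.538,.1675])-o["ee_pos"][:2];a=np.radians(112.1);print("xy cm",d@[np.cos(a),np.sin(a)]*100,d@[np.sin(a),-np.cos(a)]*100)
```

```text
[0.53874406 0.16736832 0.19717587] 112.10671730202849
xy cm 0.04019423460149423 -0.06398547691134569
```

Well placed. Descend 9.4 cm to TCP z≈0.103 and close.

>>> {"name": "drive_tool", "arguments": {"steps": [[0, 0, 1.5, 0], [0, 0, 1.5, 0], [0, 0, 1.5, 0], [0, 0, 1.5, 0], [0, 0, 1.5, 0], [0, 0, 1, 0], [0, 0, 0.9, 0], [0, 0, 0, 0], [0, 0, 0, 0], [0, 0, 0, 0]]}}

```text
t: 12.62
ee_pos: [0.5393, 0.168, 0.1041]
orientation: [1.754, 2.605, 0.002]
ft_force: [-0.1, 0.5, -0.3]
width: 1.0
finger_force: 0.0
```

>>> {"name": "drive_tool", "arguments": {"fingers": 1, "steps": [[0, 0, 0, 0], [0, 0, 0, 0], [0, 0, 0, 0], [0, 0, 0, 0], [0, 0, 0, 0], [0, 0, 0, 0], [0, 0, 0, 0], [0, 0, 0, 0], [0, 0, 0, 0], [0, 0, 0, 0]]}}

```text
t: 13.45
ee_pos: [0.5393, 0.1684, 0.1037]
orientation: [1.754, 2.605, 0.003]
ft_force: [3.8, 2.5, 0.1]
width: 0.15
finger_force: 61.6
```

>>> {"name": "drive_tool", "arguments": {"steps": [[-0.6, 0, 0, 0], [-1.1, 0, 0, 0], [-1.1, 0, 0, 0], [-1.1, 0, 0, 0], [-1.1, 0, 0, 0], [-1.1, 0, 0, 0], [-1.1, 0, 0, 0], [-1.1, 0, 0, 0], [-1.1, 0, 0, 0], [0, 0, 0, 0]]}}

```text
t: 14.28
ee_pos: [0.5755, 0.0797, 0.1037]
orientation: [1.754, 2.603, 0.002]
ft_force: [4.3, 0.9, -1.2]
width: 0.148
finger_force: 61.6
```

>>> {"name": "drive_tool", "arguments": {"steps": [[-0.6, 0, 0, 0], [-0.6, 0, 0, 0], [-0.6, 0, 0, 0], [-0.5, 0, 0, 0], [-0.3, 0, 0, 0], [-0.2, 0, 0, 0], [-0.2, 0, 0, 0], [-0.2, 0, 0, 0], [0, 0, 0, 0], [0, 0, 0, 0]]}}

```text
t: 15.12
ee_pos: [0.5866, 0.0522, 0.1037]
orientation: [1.754, 2.605, 0.003]
ft_force: [4.3, 3.5, -1.0]
width: 0.156
finger_force: 61.7
```

>>> {"name": "drive_tool", "arguments": {"steps": [[-0.1, 0, 0, 0], [0, 0, 0, 0], [-0.1, 0, 0, 0], [0, 0, 0, 0], [-0.1, 0, 0, 0], [0, 0, 0, 0], [0, 0, 0, 0], [0, 0, 0, 0], [0, 0, 0, 0], [0, 0, 0, 0]]}}

```text
t: 15.95
ee_pos: [0.587, 0.0513, 0.1037]
orientation: [-1.753, -2.604, -0.006]
ft_force: [2.7, 7.7, 1.0]
width: 0.155
finger_force: 61.9
```

>>> {"name": "drive_tool", "arguments": {"steps": [[-0.1, 0, 0, 0], [0, 0, 0, 0], [-0.1, 0, 0, 0], [0, 0, 0, 0], [-0.1, 0, 0, 0], [0, 0, 0, 0], [0, 0, 0, 0], [0, 0, 0, 0], [0, 0, 0, 0], [0, 0, 0, 0]]}}

```text
t: 16.78
ee_pos: [0.587, 0.0512, 0.1037]
orientation: [-1.751, -2.6, -0.009]
ft_force: [-0.6, 14.2, 3.2]
width: 0.153
finger_force: 62.3
```

The guard is on its end stop: the force is rising with no further motion. Release and lift off.

>>> {"name": "drive_tool", "arguments": {"steps": [[0.2, 0, 0, 0], [0.1, 0, 0, 0], [0, 0, 0, 0], [0, 0, 0, 0], [0, 0, 0, 0], [0, 0, 0, 0], [0, 0, 0, 0], [0, 0, 0, 0], [0, 0, 0, 0], [0, 0, 0, 0]]}}

```text
t: 17.62
ee_pos: [0.587, 0.0513, 0.1037]
orientation: [-1.753, -2.605, -0.005]
ft_force: [2.9, 7.9, 1.5]
width: 0.153
finger_force: 61.9
```

>>> {"name": "drive_tool", "arguments": {"fingers": 0, "steps": [[0, 0, 0, 0], [0, 0, 0, 0], [0, 0, 0, 0], [0, 0, 0, 0], [0, 0, 0, 0], [0, 0, 0, 0], [0, 0, 0, 0], [0, 0, 0, 0], [0, 0, 0, 0], [0, 0, 0, 0]]}}

```text
t: 18.45
ee_pos: [0.587, 0.0485, 0.1033]
orientation: [1.754, 2.606, -0.0]
ft_force: [-0.6, 0.6, -0.2]
width: 0.995
finger_force: 0.0
```

>>> {"name": "drive_tool", "arguments": {"steps": [[0, 0, -1, 0], [0, 0, -2, 0], [0, 0, -3, 0], [0, 0, -3, 0], [0, 0, -3, 0], [0, 0, -3, 0], [0, 0, -2, 0], [0, 0, 0, 0], [0, 0, 0, 0], [0, 0, 0, 0]]}}

```text
t: 19.28
ee_pos: [0.5864, 0.0486, 0.2725]
orientation: [-1.754, -2.605, 0.001]
ft_force: [-0.1, 0.9, -0.1]
width: 1.0
finger_force: 0.0
```

Run:
```python
from h import *
s=r.snapshot("wrist");o=r.observe();print(o["t"],o["ee_pos"])
c=proj(s,np.array([.585,.051,.09]));print(c)
x,y=(c-[100,75]).astype(int);x=max(0,min(x,360));y=max(0,min(y,270))
cv2.imwrite("pics/w4.png",cv2.resize(s["img"][y:y+150,x:x+200],None,fx=4,fy=4,interpolation=cv2.INTER_CUBIC))
V,U=np.mgrid[0:420,0:560];k=s["depth"]>0
P=np.array([world(s,u,v,s["depth"][v,u]) for u,v in zip(U[k],V[k])])
q=P[(np.abs(P[:,2]-.132)<.006)&(np.hypot(P[:,0]-.585,P[:,1]-.05)<.06)][:,:2]
print("fin",len(q),cv2.minAreaRect(q.astype(np.float32)))
```

```text
19.3333 [0.58587872 0.04856775 0.27150114]
[282.27118016 184.15895324]
fin 1049 ((0.5857223272323608, 0.049734484404325485), (0.013920932076871395, 0.061259835958480835), 21.986032485961914)
```

View pics/w4.png

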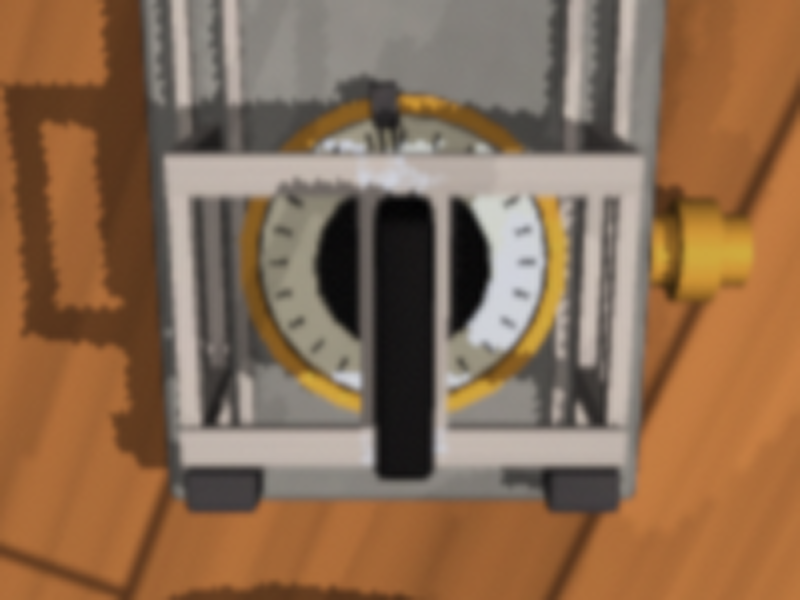

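The guard stands against both keepers at (225,488) and (585,488). Its fin centre is at (0.5857, 0.0497), over the knob axis. The pointer is still on the tab at (385,110), and the gripper is clear.

```bash
python3 -c "
from cell import r
print(r.sign_off())"
```

```text
the job is handed in; nothing more can be done
None
```

The knob's pointer is on the tab, the guard is fully home over the knob and released, and the job was handed in at about 19 s. The arm never went near the bottle, jar or book, though I took no final picture to check them.

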